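Load the slide warmer

TASK

The slide warmer's orange cover is locked shut by a spring plunger. Pull the black knob on the cover straight up and slide the cover all the way open until the plunger snaps down again and latches it open; then take the blue slide cassette out of its grey stand and lower it upright into the uncovered slot until it rests on the bottom. Do not drop the cassette, and leave the bottle, the dishes and the tip box where they are.

Things in the scene. Friction and masses are not known exactly. Their poses are not given: they have to be found in the camera images.
- warmer: White bench-top slide warmer, fixed: a block 140 (x) x 290 (y) x 85 mm high. Origin at the centre of its underside on the bench, z up. Its flat top (deck) is 85 mm above the bench. An orange cover runs along the warmer's y axis between two aluminium rails that stand 10 mm above the deck at x = -50 to -42 and 42 to 50 mm. The slot under the closed cover is 17 mm wide (x) and 88 mm long (y), straight-sided, 60 mm deep, its centre at x = 0, y = -80 mm.
- slot_mouth (a point): Centre of the slot's mouth, at deck height (85 mm above the bench); axes as the warmer's: the slot is long along y. The slot's floor is 60 mm below this point. It lies under the cover until the cover is opened.
- cover (a joint): How far the orange cover has been slid (m): 0 shut over the slot, 0.108 latched open; it slides towards the warmer's +y, away from the slot, with a hard stop at 0.109. The cover is a plate 80 x 136 x 6 mm, its top 8 mm above the deck; when open, its near edge is 12 mm from the slot's end. It slides with about 1.5 N of friction. The plunger's pin locks it shut at 0 and locks it again at 0.106 to 0.110.
- plunger (a joint): How far the spring plunger's knob is pulled up (m): 0 down (pin in a hole of the deck), 0.012 at its stop. The pin is clear of its hole above 0.006; pull 9 to 11 mm. The spring pulls back with about 6 N at 0 and 10 N at the stop. Between the two holes the released pin rides on the deck (reading 0.006); over the second hole it snaps down to 0, provided the knob is let down or let go.
- knob_grip (a point): Centre of the plunger's black knob (red dot on top): an upright cylinder 28 mm in diameter and 30 mm tall, standing on the cover at its +y end. With the knob down this point is 124 mm above the bench and 31 mm above the cover's top. It travels with the cover and rises with the knob. At rest shut it is 64 mm towards the warmer's +y from slot_mouth. A steel collar 22 mm in diameter stands on the cover under the knob, 12 mm tall; the knob begins 16 mm above the cover.
- cassette_center (a point): Centre of the blue slide cassette, a rigid upright slab 12 mm thick (its x), 80 mm long (its y) and 110 mm tall (its z); this point is 55 mm above its foot and 55 mm below its top. The long lower edges are rounded by 3 mm. Either end may go first: the slot takes it either way round. Mass 0.1 to 0.2 kg. In the stand its centre is 65 mm above the bench; fully home in the slot, 80 mm, with its top 50 mm above the deck. It is taken across its thickness, near the top.
- stand: Grey plastic stand, fixed, 70 (x) x 120 (y) x 45 mm high, origin at the centre of its underside. Its slot, 16 mm wide and 88 mm long along its y, 35 mm deep, holds the cassette upright.
- media_bottle: Amber bottle, 54 mm in diameter, 120 mm tall; origin at the centre of its underside. Leave it.
- dish_stack: Stack of three pale whitish dishes, one piece, 92 mm in diameter, 45 mm tall; origin at the centre of its underside. Leave it.
- tip_box: White box with a green lid, 85 x 120 x 53 mm; origin at the centre of its underside. Leave it.

How it is judged:
On the way, in this order (a step that is already met when the one before it is completed fails the run):
1. the knob is pulled up, clear of its hole, with the cover still shut (value of joint plunger above 0.006 m and value of joint cover below 0.02 m).
2. the cover is slid fully open and latched by the plunger (value of joint cover above 0.104 m and value of joint plunger below 0.003 m), for 0.2 s.
At the end, for the whole second after the job is handed in: The cover is open (over 104 mm) with the plunger down (under 3 mm); the cassette stands in the slot, on its floor (its centre within 5 mm of its seated height, i.e. below the deck plane), within 12 mm of the slot's centre, upright and in line with the slot within 0.15 rad, released and at rest (all of step 2 and z of cassette_center in the frame of slot_mouth below 0 m and horizontal distance between cassette_center and slot_mouth below 0.012 m and angle between cassette_center's own z axis and vertical below 0.15 rad and angle between the y axis of cassette_center and the y axis of slot_mouth, either way round below 0.15 rad and linear speed of cassette below 0.02 m/s); the robot touches nothing.
It fails at once if the cassette is dropped (moves faster than 0.6 m/s while not touched by the fingers) (linear speed of cassette above 0.6 m/s and contact force between the fingers and cassette below 0.05 N).
It fails at once if a bystander is moved more than 40 mm (distance of any of media_bottle, dish_stack, tip_box from where it was at the start of the episode above 0.04 m).
It also fails if it takes over 61 s, if anything falls off the work surface, if the arm or the gripper's body presses on something with over 40 N, if the wrist force passes 120 N, or if a joint passes its speed limit or range.

ROBOT

A 7-joint arm with a two-finger parallel gripper is mounted at the origin on the work surface. World frame = base frame: x ahead of the robot, y to its left, z up, the work surface at z = 0. Lengths are in m, angles in rad, forces in N, time in s.
With the tool pointing down it reaches from about 0.4 to 0.85 m from the base axis. Payload 10.4 kg.
Tool frame: the origin (TCP) lies at the very end of the fingers, on their centre line; the grasp point (between the pads) lies 19 mm behind it; z points along the fingers, x is the direction in which the jaws open and shut, and the axes are right-handed (so a half turn about z gives the same grasp; the last joint's range is limited). The gripper opens to 87 mm and grips with 3 to 60 N. Pads are 19 mm wide; open, the fingers measure 117 mm over their backs; the gripper's body (75 mm by 190 mm) begins 51 mm behind the grasp point.
Start: joints at [1.172, 0.332, -0.065, 1.46, 0.022, 1.35, -0.088], TCP at [0.229, -0.581, 0.223] pointing down, gripper open.
Joint ranges: [-2.6, 2.6], [-0.5, 2.12], [-1.47, 1.34], [0.16, 2.42], [-1.27, 4.41], [0.06, 2.06], [-2.6, 2.6]. Speed limits (rad/s): [2.22, 2.22, 2.79, 2.79, 3.14, 3.14, 3.14].

INTERFACE

Orientations are given as a unit quaternion [x, y, z, w].
In Python, from bench import r gives the robot as it stands. The module is installed in compiled form; this text tells all that it offers.
- The arm moves only by the tool carry_out, never from a script. Its argument "commands" is a list that holds one entry, the list of rows, each a list of 7 numbers: the closure in counts, from 0 (fully open) to 255 (shut), then the shift along the tool's x, y, z in units of 25 mm (1.0 is 25 mm), then the turn, a rotation vector about the tool's x, y, z in units of 5 degrees (1.0 is 5 degrees). A call has 1 to 12 rows; each row is the pose to reach, as a shift and turn from the pose measured when the call began, along the tool's axes at that moment; what a row does not reach only later rows make up. A row lasts 1/8 s, in which the tool goes at most 62.5 mm and 10.7 degrees, less where a joint would pass 70% of its speed; a pose out of reach is approached as far as the arm can. A call with a gripper value outside its range is refused whole. The fingers move at their own pace and stop on an object; "grip_force" is the grip in N (left out, the last holds). Time passes only in rows, so rows that repeat a pose let the fingers close. It gives the time, the measured TCP pose, the force and the opening at its end, in the units of the state.
- r.read_state(): the state, without advancing time (a new reading comes with each control period).
- r.camera(name): name is "side" or "top" or "wrist"; returns the picture (480x640x3 uint8, blue, green, red); there is no depth.
- r.camera_info(name): a dict with "fx", "fy", "cx", "cy" (pixels), "origin" and "rotation" of the camera in the world. Camera axes: x right, y down, z forward; pixel columns grow to the right and rows downward; lengths in m; the calibration is good to about 2 mm. A picture is of the moment at which its call begins: read the wrist's pose just before it. camera_info takes no time and is no camera call; for the wrist camera it gives the pose at the moment of the call.
- r.close_job(): hands the job in, once; it reports no verdict.
The state is a dict: "time": time; "joint_positions": joint angles; "joint_vel": joint speeds; "joint_torque": joint torques, N m; "ee_pos": TCP position; "eef_rot": TCP orientation; "ft_force": force on the tool from outside, world axes, zero at the start; "torque": the same for the moment, N m; "width": finger opening in m.
Only numpy, scipy, OpenCV 4.12 (cv2) and the standard library are available. Lean on these libraries where they do the work, as an engineer would, in place of code of your own. Each camera call takes 0.05 s, during which the arm holds its last target.

## Working session

There is one attempt and no reset: what is moved stays moved. The work goes in short steps, Python scripts to look and compute and a tool call to move; the robot and the scene stay as the last step left them, time stands still between calls to the robot, and variables do not carry over. Pictures are saved under pics/ and viewed, and the job is handed in when it is done.

Besides the shell and the picture viewer there is one more tool, called in YAML: its name, and indented under it one key for each argument. carry_out: Moves the arm, as the interface text tells. Its arguments: {"type":"object","properties":{"commands":{"type":"array"},"grip_force":{"type":"number"}},"required":["commands"]}

```bash
mkdir -p pics; python3 - <<'E'
from bench import r
import cv2
s=r.read_state(); print({k:s[k] for k in('time','ee_pos','eef_rot','width','ft_force')})
for n in('side','top','wrist'):
    cv2.imwrite(f'pics/{n}0.png',r.camera(n)); print(n,r.camera_info(n))
E
```

```text
{'time': 0.0, 'ee_pos': array([ 0.22923052, -0.58102423,  0.22172069]), 'eef_rot': array([ 8.26751596e-01, -5.62566674e-01, -6.26639664e-04, -3.79777286e-04]), 'width': 0.08720300829715842, 'ft_force': array([-0.20657929,  0.39572888,  0.84121604])}
side {'fx': 466.4573042715579, 'fy': 466.4573042715579, 'cx': 314.4455142825786, 'cy': 238.90102371829764, 'origin': array([ 0.48493032, -0.63255521,  0.75725884]), 'rotation': array([ 0.93297326, -0.11630641,  0.04408074, -0.33777301])}
top {'fx': 551.1121093339714, 'fy': 551.1121093339714, 'cx': 327.3372420453708, 'cy': 235.4893356271972, 'origin': array([ 0.51331901, -0.12414106,  0.97939633]), 'rotation': array([ 0.71158007, -0.69802267,  0.05201731, -0.06092914])}
wrist {'fx': 378.0404426890721, 'fy': 378.0404426890721, 'cx': 312.9424182463945, 'cy': 248.96198229732596, 'origin': array([ 0.29243911, -0.55708417,  0.38352864]), 'rotation': array([ 0.82032666, -0.55791511, -0.07115366,  0.10359565])}
```

View pics/top0.png

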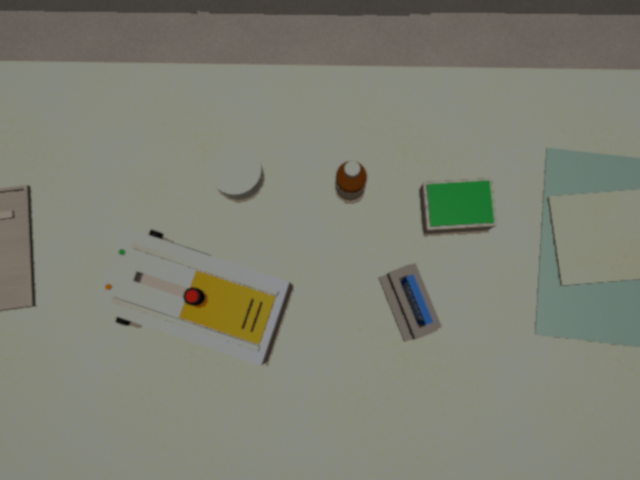

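View pics/side0.png

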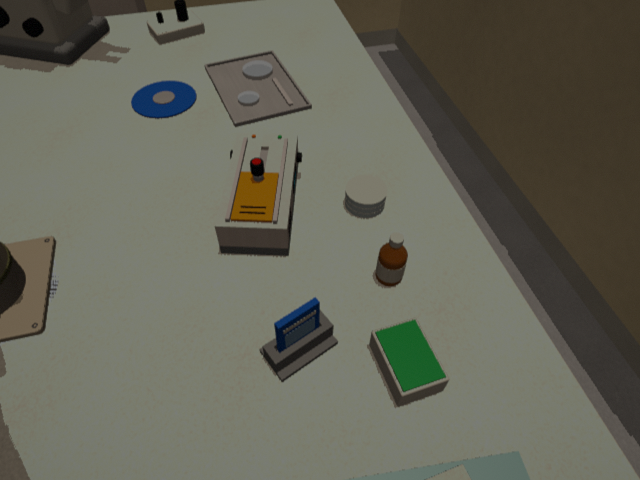

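```bash
cat > h.py <<'E'
from bench import r
import numpy as np, cv2
from scipy.spatial.transform import Rotation as R
def ray(ci,uv):
    uv=np.atleast_2d(uv).astype(float)
    d=np.c_[(uv[:,0]-ci['cx'])/ci['fx'],(uv[:,1]-ci['cy'])/ci['fy'],np.ones(len(uv))]
    return np.array(ci['origin']),R.from_quat(ci['rotation']).apply(d)
def onz(ci,uv,z):
    o,d=ray(ci,uv); return o+d*((z-o[2])/d[:,2])[:,None]
def proj(ci,p):
    q=R.from_quat(ci['rotation']).inv().apply(np.atleast_2d(p)-ci['origin'])
    return np.c_[q[:,0]/q[:,2]*ci['fx']+ci['cx'],q[:,1]/q[:,2]*ci['fy']+ci['cy']]
def blob(m):
    n,l,s,c=cv2.connectedComponentsWithStats(m.astype(np.uint8))
    i=1+np.argmax(s[1:,4]); return l==i,c[i],s[i]
def masks(im):
    h=cv2.cvtColor(im,cv2.COLOR_BGR2HSV).astype(int); H,S,V=h[...,0],h[...,1],h[...,2]
    return dict(orange=(H>14)&(H<30)&(S>170)&(V>110),red=((H<6)|(H>174))&(S>200)&(V>120),blue=(H>100)&(H<125)&(S>160)&(V>60))
def rel(P,Rq=None):
    """shift (units of 25 mm) in tool axes to move TCP to world P; turn units if Rq"""
    s=r.read_state(); T=R.from_quat(s['eef_rot'])
    a=T.inv().apply(np.array(P)-s['ee_pos'])/.025
    b=(T.inv()*Rq).as_rotvec()/np.radians(5) if Rq is not None else None
    return a,b
def down(xang):  # tool pointing down, tool x at world yaw xang
    c,s=np.cos(xang),np.sin(xang)
    return R.from_matrix(np.array([[c,s,0],[s,-c,0],[0,0,-1.]]))
E
python3 - <<'E'
from h import *
for n,zs in(('top',0),('side',0)):
    im=cv2.imread(f'pics/{n}0.png'); ci=r.camera_info(n); m=masks(im)
    for k,z in(('orange',.093),('red',.139),('blue',.12)):
        b,c,s=blob(m[k]); cn=cv2.findContours(b.astype(np.uint8),0,2)[0][0]
        bx=cv2.boxPoints(cv2.minAreaRect(cn)); P=onz(ci,bx,z)
        print(n,k,s,c.round(1),onz(ci,c,z).round(4)); print(np.c_[bx,P].round(4).tolist())
        print(' sides',np.linalg.norm(P[1]-P[0]),np.linalg.norm(P[2]-P[1]))
im=cv2.imread('pics/top0.png')
cv2.imwrite('pics/cropA.png',np.hstack([cv2.resize(im[255:345,370:450],None,fx=6,fy=6,interpolation=2)]))
im=cv2.imread('pics/side0.png')
cv2.imwrite('pics/cropB.png',cv2.resize(im[290:380,250:350],None,fx=6,fy=6,interpolation=2))
E
```

```text
top orange [ 181  272   93   71 3487] [228.3 307.4] [[0.5368 0.0446 0.093 ]]
[[179.7, 316.9, 0.5203, 0.1215, 0.093], [195.1, 270.7, 0.5946, 0.1012, 0.093], [273.7, 296.9, 0.5549, -0.0276, 0.093], [258.3, 343.1, 0.4818, -0.0058, 0.093]]
 sides 0.07705605257877694 0.1346805257236101
top red [186 291  11  10  86] [190.9 295.6] [[0.5523 0.0936 0.139 ]]
[[186.0, 291.0, 0.5591, 0.1016, 0.139], [196.0, 291.0, 0.5594, 0.0863, 0.139], [196.0, 300.0, 0.5458, 0.0855, 0.139], [186.0, 300.0, 0.5455, 0.1007, 0.139]]
 sides 0.015284238686718141 0.0136461997394808
top blue [406 276  25  48 339] [418.3 299.4] [[ 0.5542 -0.2546  0.12  ]]
[[405.2991, 277.2867, 0.5881, -0.2347, 0.12], [411.9185, 274.5788, 0.5925, -0.245, 0.12], [430.8424, 320.8372, 0.5218, -0.2737, 0.12], [424.223, 323.5451, 0.5175, -0.2635, 0.12]]
 sides 0.011222044086296576 0.07633272464827648
side orange [ 231  172   47   48 1541] [255.1 196. ] [[0.5361 0.0416 0.093 ]]
[[230.72, 217.96, 0.4807, -0.0061, 0.093], [237.94, 167.42, 0.5152, 0.135, 0.093], [277.7, 173.1, 0.5936, 0.097, 0.093], [270.48, 223.64, 0.5521, -0.0391, 0.093]]
 sides 0.14524207845331677 0.08709040157044134
side red [253 161   2   2   2] [253.5 161.5] [[0.5459 0.0919 0.139 ]]
[[254.0, 162.0, 0.5466, 0.0901, 0.139], [254.0, 162.0, 0.5466, 0.0901, 0.139], [253.0, 161.0, 0.5452, 0.0936, 0.139], [253.0, 161.0, 0.5452, 0.0936, 0.139]]
 sides 0.0 0.003764645509489518
side blue [ 132   81   64   37 1529] [163.3  99.4] [[0.3777 0.3856 0.12  ]]
[[129.34, 86.38, 0.3, 0.4616, 0.12], [192.62, 77.34, 0.453, 0.4653, 0.12], [197.54, 111.78, 0.4517, 0.3162, 0.12], [134.26, 120.82, 0.3106, 0.3161, 0.12]]
 sides 0.15304818559421304 0.14905009625010018
```

```bash
ls pics
```

```text
cropA.png
cropB.png
side0.png
top0.png
wrist0.png
```

View pics/wrist0.png

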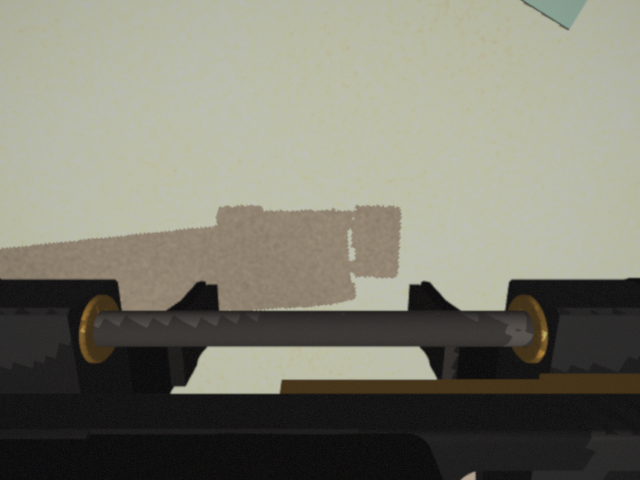

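View crops.

View pics/cropA.png

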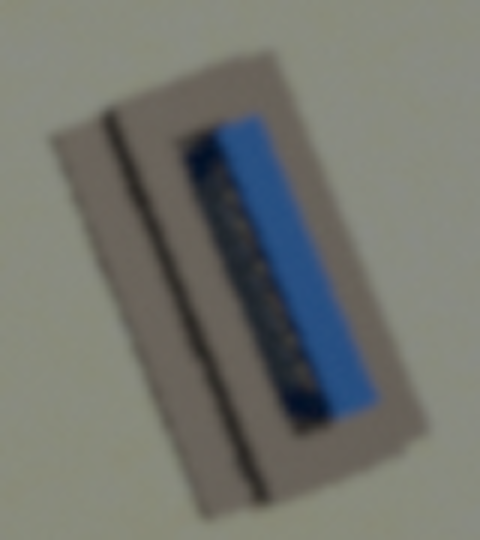

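View pics/cropB.png

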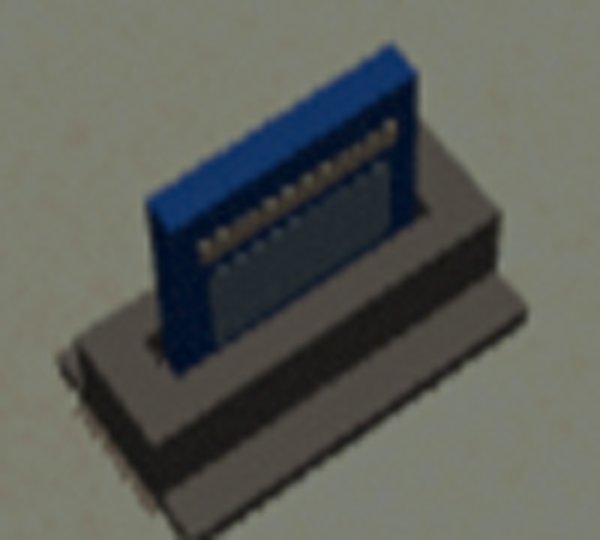

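```bash
python3 - <<'E'
from h import *
for y in(-17,163):
  a,b=rel([.5525,.0937,.2],down(np.radians(y))); print(y,a.round(2),b.round(2))
ci=r.camera_info('side'); 
im=cv2.imread('pics/side0.png')
# top face corners of cassette in side crop (x/6+250,y/6+290)
c=np.array([[148,200],[392,42],[415,72],[170,233]])/6+[250,290]
P=onz(ci,c,.12); print(P.round(4),P.mean(0))
E
```

```text
-17 [-20.36 -21.93   0.9 ] [-0.000e+00  1.000e-02 -1.029e+01]
163 [-20.36 -21.93   0.9 ] [1.000e-02 1.000e-02 2.571e+01]
[[ 0.5169 -0.2677  0.12  ]
 [ 0.5897 -0.2366  0.12  ]
 [ 0.5933 -0.2472  0.12  ]
 [ 0.5204 -0.2784  0.12  ]] [ 0.55506728 -0.25746115  0.12      ]
```

carry_out:
  commands:
    - [[0,-1.5,-1.6,0,0,0,-0.7],[0,-3.4,-3.6,0,0,0,-1.7],[0,-5.2,-5.6,0,0,0,-2.6],[0,-7.0,-7.5,0,0,0,-3.5],[0,-8.8,-9.5,0,0,0,-4.5],[0,-10.6,-11.4,0,0,0,-5.4],[0,-12.4,-13.4,0,0,0,-6.3],[0,-14.2,-15.3,0,0,0,-7.2],[0,-16,-17.3,0,0,0,-8.1],[0,-17.8,-19.2,0,0,0,-9],[0,-19.2,-20.7,0,0,0,-9.7],[0,-20.36,-21.93,0,0,0,-10.29]]

```text
time: 1.65
ee_pos: [0.5506, 0.0899, 0.2225]
eef_rot: [0.989, -0.147, -0.0, -0.0]
ft_force: [1.8, -1.3, 0.1]
width: 0.087
```

```bash
python3 - <<'E'
from h import *
s=r.read_state(); print(s['time'],s['ee_pos'],s['joint_positions'].round(2))
im=r.camera('wrist'); cv2.imwrite('pics/wrist1.png',im); ci=r.camera_info('wrist')
m=masks(im)['red']
if m.any():
  b,c,st=blob(m); print(c,st,onz(ci,c,.139))
a,b=rel([.5525,.0937,.2],down(np.radians(-17))); print(a.round(2),b.round(2))
E
```

```text
1.65 [0.55063271 0.08985886 0.22249985] [ 0.38  0.26 -0.74  1.61  0.18  1.34 -0.67]
[312.96058091 250.42738589] [301 239  25  24 482] [[0.55253308 0.10230558 0.139     ]]
[0.1  0.19 0.88] [-0.07  0.02  0.13]
```

View pics/wrist1.png

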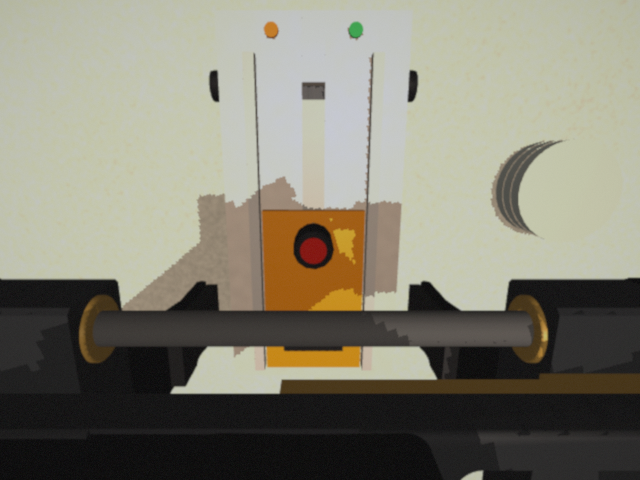

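```bash
python3 - <<'E'
from h import *
ci=r.camera_info('wrist')
s=r.read_state(); print(s['time'],s['ee_pos'])
im=r.camera('wrist'); m=masks(im)
b,c,st=blob(m['red']); print(c,st,onz(ci,c,.139))
b,c,st=blob(m['orange']); cn=cv2.findContours(b.astype(np.uint8),0,2)[0][0]
bx=cv2.boxPoints(cv2.minAreaRect(cn)); print(bx,onz(ci,bx,.093))
a,b=rel([.5525,.0937,.2],down(np.radians(-17))); print(a.round(2),b.round(2))
im=cv2.imread('pics/top0.png')
cv2.imwrite('pics/cropC.png',cv2.resize(im[260:350,150:290],None,fx=5,fy=5,interpolation=2))
im=cv2.imread('pics/side0.png')
cv2.imwrite('pics/cropD.png',cv2.resize(im[130:250,210:310],None,fx=5,fy=5,interpolation=2))
E
```

```text
1.7 [0.55138281 0.09886025 0.22212757]
[315.82278481 263.84177215] [304 252  25  24 474] [[0.55175821 0.09279448 0.139     ]]
[[265.04688 309.73676]
 [266.0116  221.94518]
 [366.07642 223.0448 ]
 [365.1117  310.83636]] [[0.4968368  0.05360722 0.093     ]
 [0.52043938 0.12336662 0.093     ]
 [0.59511946 0.10059555 0.093     ]
 [0.57604961 0.02944232 0.093     ]]
[0.11 0.06 0.88] [-0.06  0.03  0.11]
```

View pics/cropC.png

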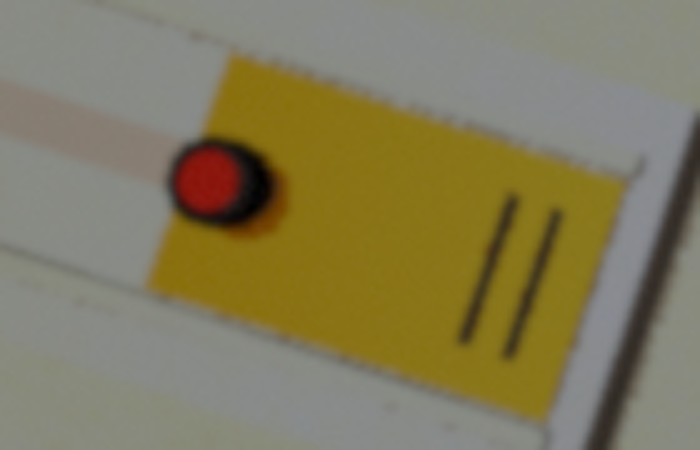

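View pics/cropD.png

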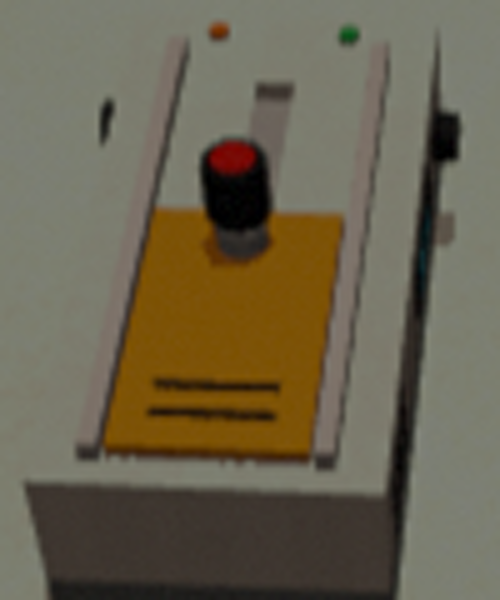

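```bash
python3 - <<'E'
from h import *
s=r.read_state(); print(s['time'],s['ee_pos'],s['joint_vel'].round(2))
a,b=rel([.552,.0933,.106],down(np.radians(-17))); print(a.round(2),b.round(2))
E
```

```text
1.75 [0.55024989 0.09593303 0.22197603] [ 0.07 -0.05  0.07  0.05 -0.02  0.01  0.07]
[0.11 0.1  4.64] [-0.06  0.03  0.11]
```

carry_out:
  commands:
    - [[0,0.1,0.1,0.8,0,0,0.1],[0,0.1,0.1,1.8,0,0,0.1],[0,0.1,0.1,2.6,0,0,0.1],[0,0.1,0.1,3.2,0,0,0.1],[0,0.1,0.1,3.2,0,0,0.1]]

```text
time: 2.38
ee_pos: [0.5513, 0.0929, 0.141]
eef_rot: [0.989, -0.147, -0.002, -0.002]
ft_force: [0.1, 0.0, -0.3]
width: 0.0867
```

```bash
python3 - <<'E'
from h import *
s=r.read_state(); print(s['time'],s['ee_pos'],s['joint_vel'].round(2))
a,b=rel([.552,.0933,.106],down(np.radians(-17))); print(a.round(2),b.round(2))
E
```

```text
2.375 [0.55132185 0.09294311 0.14104132] [ 0.   -0.02 -0.01 -0.03 -0.01  0.02  0.01]
[ 0.03 -0.02  1.4 ] [-0.05  0.05  0.01]
```

carry_out:
  commands:
    - [[0,0.03,-0.02,0.7,0,0,0],[0,0.03,-0.02,1.4,0,0,0],[0,0.03,-0.02,1.4,0,0,0],[255,0.03,-0.02,1.4,0,0,0],[255,0.03,-0.02,1.4,0,0,0],[255,0.03,-0.02,1.4,0,0,0],[255,0.03,-0.02,1.4,0,0,0],[255,0.03,-0.02,1.4,0,0,0],[255,0.03,-0.02,1.4,0,0,0],[255,0.03,-0.02,1.4,0,0,0]]
  grip_force: 45

```text
time: 3.62
ee_pos: [0.5518, 0.0935, 0.106]
eef_rot: [0.989, -0.147, -0.002, -0.002]
ft_force: [-1.6, -1.6, 1.3]
width: 0.0271
```

```bash
python3 - <<'E'
from h import *
s=r.read_state(); print(s['time'],s['ee_pos'],s['ft_force'],s['width'])
a,b=rel(s['ee_pos']+[0,0,.01],down(np.radians(-17))); print(a.round(2),b.round(2))
E
```

```text
3.625 [0.55180667 0.09351332 0.10604699] [-1.58396734 -1.64616873  1.26615367] 0.02710008982771136
[-0.  -0.  -0.4] [-0.05  0.05  0.01]
```

Knob is gripped (27 mm opening). Pull up 10 mm.

carry_out:
  commands:
    - [[255,0,0,-0.1,0,0,0],[255,0,0,-0.2,0,0,0],[255,0,0,-0.3,0,0,0],[255,0,0,-0.4,0,0,0],[255,0,0,-0.4,0,0,0]]

```text
time: 4.25
ee_pos: [0.5517, 0.0934, 0.116]
eef_rot: [0.989, -0.147, -0.002, -0.002]
ft_force: [3.1, 1.9, -10.3]
width: 0.0269
```

```bash
python3 - <<'E'
from h import *
s=r.read_state(); print(s['time'],s['ee_pos'],s['ft_force'],s['width'])
u=np.array([np.cos(np.radians(73)),np.sin(np.radians(73)),0])
a,b=rel(s['ee_pos']+.108*u,down(np.radians(-17))); print(a.round(2),b.round(2))
E
```

```text
4.25 [0.55172602 0.09343492 0.11599602] [  3.12676389   1.91223573 -10.27090624] 0.026855464216420013
[ 0.   -4.32  0.02] [-0.05  0.06  0.01]
```

carry_out:
  commands:
    - [[255,0,-0.2,0,0,0,0],[255,0,-0.5,0,0,0,0],[255,0,-0.9,0,0,0,0],[255,0,-1.3,0,0,0,0],[255,0,-1.7,0,0,0,0],[255,0,-2.0,0,0,0,0],[255,0,-2.0,0,0,0,0]]

```text
time: 5.12
ee_pos: [0.5667, 0.1426, 0.1164]
eef_rot: [0.989, -0.147, -0.002, -0.003]
ft_force: [2.7, 0.7, -10.7]
width: 0.0269
```

```bash
python3 - <<'E'
from h import *
s=r.read_state(); print(s['time'],s['ee_pos'],s['ft_force'],s['width'])
u=np.array([np.cos(np.radians(73)),np.sin(np.radians(73)),0])
f=s['ft_force']; print('along',f@u,'lat',f[0]*u[1]-f[1]*u[0])
a,b=rel(np.array([.5517,.0934,.116])+.108*u,down(np.radians(-17))); print(a.round(2),b.round(2))
ci=r.camera_info('side'); im=r.camera('side'); cv2.imwrite('pics/s2.png',cv2.resize(im[100:260,180:340],None,fx=3,fy=3))
E
```

```text
5.125 [0.56669117 0.14263537 0.11638793] [  2.67881865   0.74660955 -10.74510903] 0.026944295535600214
along 1.497197035048213 lat 2.343479505274233
[ 0.01 -2.26  0.03] [-0.06  0.05  0.03]
```

View pics/s2.png

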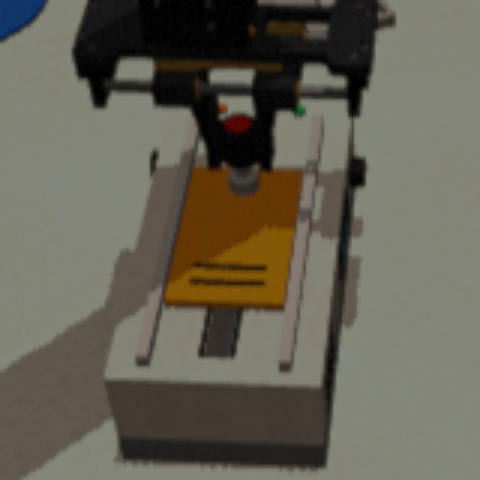

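The picture shows the cover half open, with the slot's mouth appearing (crop about 220,330). Carry on to 108 mm.

carry_out:
  commands:
    - [[255,0,-0.3,0,0,0,0],[255,0,-0.7,0,0,0,0],[255,0,-1.1,0,0,0,0],[255,0,-1.5,0,0,0,0],[255,0,-1.9,0,0,0,0],[255,0,-2.15,0,0,0,0],[255,0,-2.26,0,0,0,0],[255,0,-2.26,0,0,0,0]]

```text
time: 6.18
ee_pos: [0.5833, 0.1968, 0.1168]
eef_rot: [0.989, -0.147, -0.002, -0.003]
ft_force: [4.8, -0.1, -10.6]
width: 0.0267
```

```bash
python3 - <<'E'
from h import *
s=r.read_state(); print(s['time'],s['ee_pos'],s['ft_force'],s['width'])
u=np.array([np.cos(np.radians(73)),np.sin(np.radians(73)),0])
f=s['ft_force']; print('along',f@u,'lat',f[0]*u[1]-f[1]*u[0], 'moved',np.linalg.norm((s['ee_pos']-[.5518,.0934,.116])[:2]))
E
```

```text
6.175 [0.58325876 0.19683559 0.1168321 ] [  4.82696142  -0.1319167  -10.64001784] 0.026697121007027806
along 1.2851143719042324 lat 4.654614868971794 moved 0.10811370786601485
```

carry_out:
  commands:
    - [[255,0,0,0.12,0,0,0],[255,0,0,0.24,0,0,0],[255,0,0,0.34,0,0,0],[255,0,0,0.42,0,0,0],[255,0,0,0.42,0,0,0]]

```text
time: 6.8
ee_pos: [0.5833, 0.1969, 0.1064]
eef_rot: [0.989, -0.147, -0.002, -0.003]
ft_force: [2.0, -1.8, -6.5]
width: 0.027
```

```bash
python3 - <<'E'
from h import *
s=r.read_state(); print(s['time'],s['ee_pos'],s['ft_force'],s['width'])
E
```

```text
6.8 [0.58328937 0.1969201  0.10640865] [ 1.95175032 -1.83755303 -6.51965807] 0.027020995948506498
```

carry_out:
  commands:
    - [[200,0,0,0,0,0,0],[0,0,0,0,0,0,0],[0,0,0,0,0,0,0],[0,0,0,0,0,0,0],[0,0,0,0,0,0,0],[0,0,0,-1,0,0,0],[0,0,0,-2.5,0,0,0],[0,0,0,-4,0,0,0],[0,0,0,-4.7,0,0,0],[0,0,0,-4.7,0,0,0]]

```text
time: 8.05
ee_pos: [0.5839, 0.1963, 0.2245]
eef_rot: [0.989, -0.147, -0.001, -0.004]
ft_force: [0.7, 1.0, 0.1]
width: 0.0868
```

```bash
python3 - <<'E'
from h import *
s=r.read_state(); print(s['time'],s['ee_pos'],s['ft_force'],s['width'],s['joint_positions'].round(2))
yaw=np.radians(22.6-90)
a,b=rel([.5547,-.256,.23],down(yaw)); print(a.round(2),b.round(2))
for n in('side','top'):
  im=r.camera(n); cv2.imwrite(f'pics/{n}3.png',im)
im=cv2.imread('pics/side3.png'); cv2.imwrite('pics/s3.png',cv2.resize(im[100:260,180:340],None,fx=3,fy=3))
E
```

```text
8.05 [0.58389943 0.19632958 0.22449899] [0.73641586 0.95430069 0.14330686] 0.08683330741179854 [ 0.17  0.4  -0.74  1.45  0.27  1.39 -0.87]
[ 4.13 17.65 -0.36] [-0.06  0.07 10.1 ]
```

View pics/s3.png

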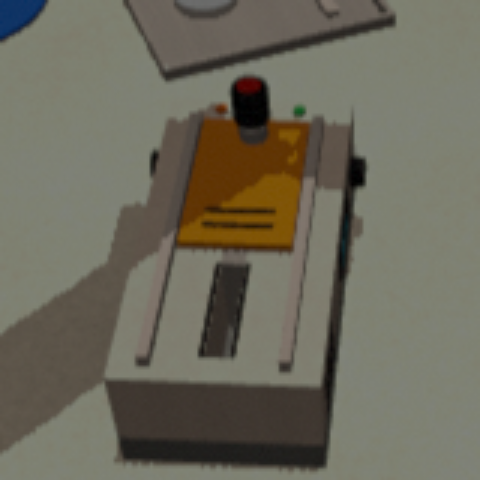

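View pics/top3.png

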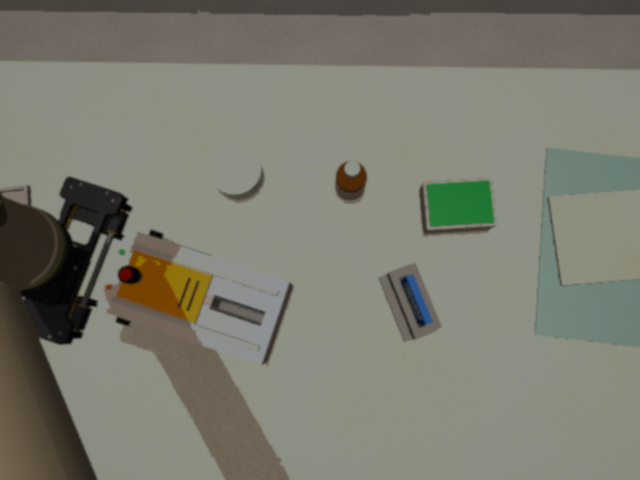

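```bash
python3 - <<'E'
from h import *
im=cv2.imread('pics/top3.png'); c1=cv2.resize(im[280:340,190:285],None,fx=7,fy=7,interpolation=2)
cv2.imwrite('pics/slotT.png',c1)
im2=cv2.imread('pics/side3.png'); c2=cv2.resize(im2[180:230,235:275],None,fx=10,fy=10,interpolation=2)
cv2.imwrite('pics/slotS.png',c2)
def cen(im):
    h=cv2.cvtColor(im,cv2.COLOR_BGR2HSV).astype(int); H,S,V=h[...,0],h[...,1],h[...,2]
    m=((H<5)|(H>175))&(S>190)&(V>60); return blob(m)[1:]
L=[]
for n,i in(('top',im),('side',im2)):
    ci=r.camera_info(n); c,s=cen(i); print(n,c,s,onz(ci,c,.139)); L.append(ray(ci,c))
(o1,d1),(o2,d2)=L; d1=d1[0];d2=d2[0]
x=np.linalg.lstsq(np.c_[d1,-d2],o2-o1,rcond=None)[0]; print(o1+d1*x[0],o2+d2*x[1])
E
```

```text
top [125.10434783 273.59130435] [119 268  13  12 115] [[0.58387669 0.19684059 0.139     ]]
side [262.35714286 127.75      ] [259 126   8   5  28] [[0.58255926 0.19589306 0.139     ]]
[0.58396018 0.1972204  0.13800556] [0.5827269  0.1973156  0.13793838]
```

View pics/slotT.png

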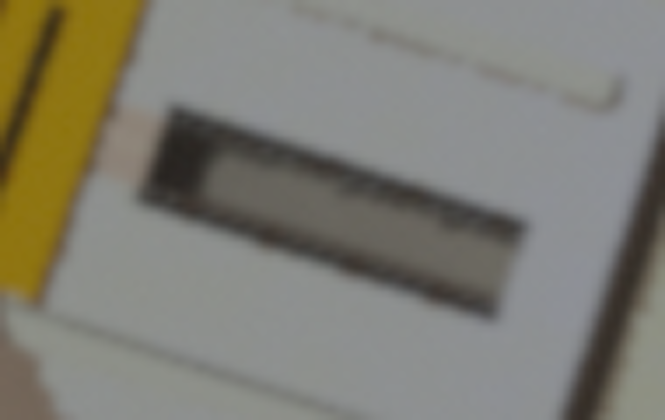

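View pics/slotS.png

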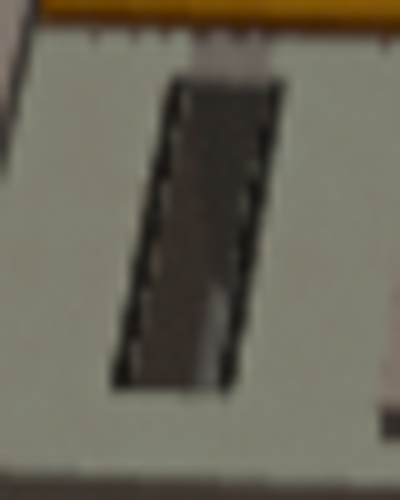

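```bash
python3 - <<'E'
from h import *
for n,c in(('top',np.array([[172,105],[527,222],[495,320],[140,203]])/7+[190,280]),('side',np.array([[287,78],[232,388],[112,388],[172,78]])/10+[235,180])):
    P=onz(r.camera_info(n),c-.5*0,.085); m=P.mean(0); d=(P[0]+P[3]-P[1]-P[2])/2
    print(n,m.round(4),np.linalg.norm(d),np.degrees(np.arctan2(d[1],d[0])),np.linalg.norm(P[0]-P[3]))
s=r.read_state()
a,b=rel([.5547,-.256,.23],down(np.radians(22.6-90))); print(s['ee_pos'],a.round(2),b.round(2))
E
```

```text
top [0.5327 0.0308 0.085 ] 0.08679240744383279 73.22022689225055 0.023444848770874136
side [0.5337 0.0304 0.085 ] 0.08656249320698686 72.74616169171411 0.023722796215868747
[0.58306789 0.19578367 0.22239726] [ 4.16 17.62 -0.42] [-0.03  0.09 10.1 ]
```

carry_out:
  commands:
    - [[0,0.3,1.2,-0.1,0,0,0.7],[0,0.7,3.0,-0.2,0,0,1.7],[0,1.2,5.0,-0.4,0,0,2.9],[0,1.7,7.0,-0.4,0,0,4.0],[0,2.1,9.0,-0.4,0,0,5.2],[0,2.6,11.0,-0.4,0,0,6.3],[0,3.1,13.0,-0.4,0,0,7.5],[0,3.5,15.0,-0.4,0,0,8.6],[0,3.9,16.7,-0.4,0,0,9.6],[0,4.16,17.62,-0.4,0,0,10.1],[0,4.16,17.62,-0.4,0,0,10.1],[0,4.16,17.62,-0.4,0,0,10.1]]

```text
time: 9.65
ee_pos: [0.5554, -0.2539, 0.2294]
eef_rot: [0.833, -0.553, -0.004, -0.002]
ft_force: [-0.3, 0.3, -0.4]
width: 0.087
```

```bash
python3 - <<'E'
from h import *
s=r.read_state(); print(s['time'],s['ee_pos'],s['joint_positions'].round(2),s['joint_vel'].round(2))
ci=r.camera_info('wrist'); im=r.camera('wrist'); cv2.imwrite('pics/wrist4.png',im)
m=masks(im)['blue']; b,c,st=blob(m); print(c,st,onz(ci,c,.12))
cn=cv2.findContours(b.astype(np.uint8),0,2)[0][0]
bx=cv2.boxPoints(cv2.minAreaRect(cn)); print(bx,onz(ci,bx,.12))
a,b=rel([.5547,-.256,.1],down(np.radians(22.6-90))); print(a.round(2),b.round(2))
E
```

```text
9.65 [ 0.55544092 -0.25391584  0.22935479] [ 0.69  0.33 -0.42  1.47  0.13  1.38 -0.91] [-0.01 -0.01 -0.01  0.    0.    0.    0.  ]
[315.9184178  240.35908529] [ 309  184   15  113 1618] [[ 0.56014733 -0.25398603  0.12      ]]
[[309. 184.]
 [323. 184.]
 [323. 296.]
 [309. 296.]] [[ 0.59600339 -0.23348844  0.12      ]
 [ 0.59985827 -0.24262961  0.12      ]
 [ 0.52204361 -0.27598826  0.12      ]
 [ 0.51785769 -0.26613748  0.12      ]]
[0.11 0.06 5.18] [0.   0.1  0.04]
```

View pics/wrist4.png

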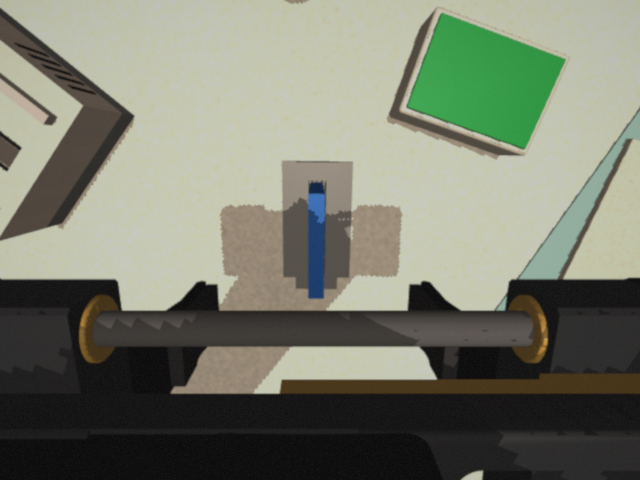

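```bash
python3 - <<'E'
from h import *
a,b=rel([.5553,-.2558,.088],down(np.radians(22.8-90))); print(a.round(2),b.round(2))
E
```

```text
[0.12 0.04 5.66] [0.  0.1 0. ]
```

carry_out:
  commands:
    - [[0,0.12,0.04,1.0,0,0.1,0],[0,0.12,0.04,2.5,0,0.1,0],[0,0.12,0.04,4.0,0,0.1,0],[0,0.12,0.04,5.0,0,0.1,0],[0,0.12,0.04,5.66,0,0.1,0],[0,0.12,0.04,5.66,0,0.1,0],[0,0.12,0.04,5.66,0,0.1,0]]

```text
time: 10.58
ee_pos: [0.5561, -0.2558, 0.0893]
eef_rot: [0.833, -0.553, 0.001, -0.0]
ft_force: [0.6, 0.8, 0.3]
width: 0.0868
```

carry_out:
  commands:
    - [[255,0,0,0,0,0,0],[255,0,0,0,0,0,0],[255,0,0,0,0,0,0],[255,0,0,0,0,0,0],[255,0,0,0,0,0,0],[255,0,0,0,0,0,0],[255,0,0,0,0,0,0],[255,0,0,0,0,0,0],[255,0,0,0,0,0,0],[255,0,0,0,0,0,0]]
  grip_force: 25

```text
time: 11.82
ee_pos: [0.556, -0.2558, 0.0892]
eef_rot: [0.833, -0.553, 0.001, -0.0]
ft_force: [0.5, -0.6, -0.1]
width: 0.0117
```

```bash
python3 - <<'E'
from h import *
s=r.read_state(); print(s['time'],s['ee_pos'],R.from_quat(s['eef_rot']).as_matrix().round(3).tolist(),s['ft_force'],s['torque'],s['width'])
E
```

```text
11.825 [ 0.55601181 -0.25579203  0.08922107] [[0.388, -0.922, 0.002], [-0.922, -0.388, -0.001], [0.002, -0.001, -1.0]] [ 0.51750041 -0.56539354 -0.07205251] [ 4.30456281e-05 -3.08613267e-02  6.12339452e-03] 0.011724158555887713
```

Cassette gripped at 11.7 mm with no side load. Lift straight up.

carry_out:
  commands:
    - [[255,0,0,-0.3,0,0,0],[255,0,0,-0.8,0,0,0],[255,0,0,-1.6,0,0,0],[255,0,0,-2.6,0,0,0],[255,0,0,-3.6,0,0,0],[255,0,0,-4.6,0,0,0],[255,0,0,-5.2,0,0,0],[255,0,0,-5.4,0,0,0],[255,0,0,-5.4,0,0,0],[255,0,0,-5.4,0,0,0]]

```text
time: 13.08
ee_pos: [0.5554, -0.2555, 0.2233]
eef_rot: [0.833, -0.553, 0.0, 0.0]
ft_force: [-1.1, 0.0, -1.5]
width: 0.0121
```

```bash
python3 - <<'E'
from h import *
s=r.read_state(); print(s['time'],s['ee_pos'],s['ft_force'],s['torque'],s['width'])
for n in('side','top','wrist'):
  ci=r.camera_info(n); im=r.camera(n); cv2.imwrite(f'pics/{n}5.png',im)
a,b=rel([.5333,.0315,.225],down(np.radians(-17))); print(a.round(2),b.round(2))
i=cv2.imread('pics/side5.png'); cv2.imwrite('pics/s5.png',cv2.resize(i[230:380,240:400],None,fx=4,fy=4))
E
```

```text
13.075 [ 0.5553951  -0.25553161  0.22325661] [-1.11913826  0.00708383 -1.5007374 ] [-0.0010163   0.04217897 -0.02790534] 0.01214356188945035
[-10.93  -3.64  -0.06] [ 0.000e+00 -1.000e-02 -1.003e+01]
```

View pics/s5.png

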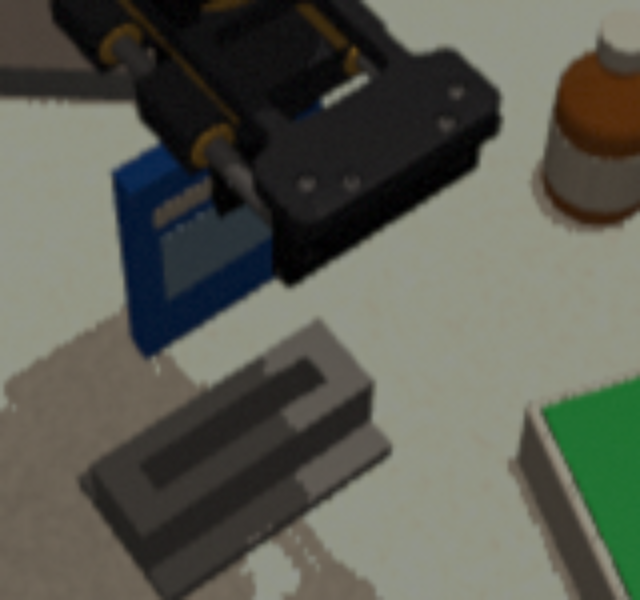

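View pics/wrist5.png

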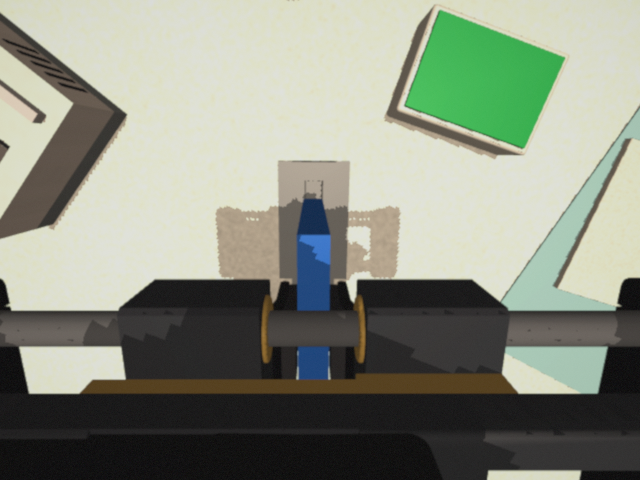

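```bash
python3 - <<'E'
from h import *
s=r.read_state(); T=R.from_quat(s['eef_rot']); e=s['ee_pos']; z=e[2]+.0308; print(e)
ci=r.camera_info('wrist')
im=cv2.imread('pics/wrist5.png'); h=cv2.cvtColor(im,cv2.COLOR_BGR2HSV)[190:320,315]; print([(190+i,int(v[2])) for i,v in enumerate(h) if 30<i<60])
P=onz(ci,[[299.5,235],[330.5,235]],z); print('wrist far end in tool',((T.inv().apply(P-e))*1000).round(1))
ci=r.camera_info('side'); c=np.array([[112,175],[132,187]])/4+[240,230]
P=onz(ci,c,z); print('side near end in tool',((T.inv().apply(P-e))*1000).round(1))
b=np.array([[133,340],[148,357]])/4+[240,230]; P=onz(ci,b,z-.110); print('bottom',((T.inv().apply(P-e))*1000).round(1))
E
```

```text
[ 0.55555418 -0.25558272  0.22354795]
[(221, 79), (222, 80), (223, 78), (224, 78), (225, 78), (226, 80), (227, 79), (228, 79), (229, 81), (230, 79), (231, 79), (232, 79), (233, 85), (234, 124), (235, 176), (236, 200), (237, 203), (238, 202), (239, 203), (240, 201), (241, 203), (242, 203), (243, 202), (244, 202), (245, 199), (246, 200), (247, 199), (248, 200), (249, 201)]
wrist far end in tool [[ -4.1 -39.  -30.8]
 [  6.8 -39.  -30.8]]
side near end in tool [[ -2.4  41.9 -30.8]
 [  5.6  39.4 -30.8]]
bottom [[-4.6 40.7 79.2]
 [ 4.8 40.3 79.2]]
```

carry_out:
  commands:
    - [[255,-0.5,-0.2,0,0,0,-0.5],[255,-1.4,-0.5,0,0,0,-1.3],[255,-2.5,-0.8,0,0,0,-2.3],[255,-3.7,-1.2,0,0,0,-3.4],[255,-4.9,-1.6,0,0,0,-4.5],[255,-6.1,-2.0,0,0,0,-5.6],[255,-7.3,-2.4,0,0,0,-6.7],[255,-8.5,-2.8,0,0,0,-7.8],[255,-9.6,-3.2,0,0,0,-8.8],[255,-10.4,-3.5,0,0,0,-9.6],[255,-10.9,-3.64,0,0,0,-10.0],[255,-10.93,-3.64,0,0,0,-10.03]]

```text
time: 14.72
ee_pos: [0.5333, 0.0321, 0.2233]
eef_rot: [0.989, -0.147, 0.0, 0.0]
ft_force: [0.6, -0.6, -0.7]
width: 0.0118
```

carry_out:
  commands:
    - [[255,0,0,0,0,0,0],[255,0,0,0,0,0,0],[255,0,0,0,0,0,0]]

```text
time: 15.1
ee_pos: [0.5333, 0.0315, 0.2233]
eef_rot: [0.989, -0.148, 0.0, 0.0]
ft_force: [0.5, -0.9, -1.3]
width: 0.012
```

```bash
python3 - <<'E'
from h import *
s=r.read_state(); print(s['time'],s['ee_pos'],s['joint_vel'].round(2),s['width'])
a,b=rel([.5335,.0319,.19],down(np.radians(-17))); print(a.round(2),b.round(2))
E
```

```text
15.1 [0.53334702 0.03154159 0.22328622] [-0. -0. -0. -0.  0. -0.  0.] 0.011959959068612084
[ 0.   -0.02  1.33] [ 0.   -0.01 -0.  ]
```

Lower to just above the deck (foot at ~0.096), then look before inserting.

carry_out:
  commands:
    - [[255,0,-0.02,0.4,0,0,0],[255,0,-0.02,0.9,0,0,0],[255,0,-0.02,1.4,0,0,0],[255,0,-0.02,1.8,0,0,0],[255,0,-0.02,1.9,0,0,0],[255,0,-0.02,1.9,0,0,0],[255,0,-0.02,1.9,0,0,0]]

```text
time: 15.98
ee_pos: [0.5338, 0.032, 0.1762]
eef_rot: [0.989, -0.148, 0.001, 0.0]
ft_force: [-0.3, 0.1, 0.2]
width: 0.0115
```

```bash
python3 - <<'E'
from h import *
s=r.read_state(); print(s['time'],s['ee_pos'],s['ft_force'],s['width'])
for n,(y0,y1,x0,x1) in(('side',(130,240,200,310)),('top',(250,370,180,300))):
  im=r.camera(n); cv2.imwrite(f'pics/{n}6.png',im); cv2.imwrite(f'pics/{n}6c.png',cv2.resize(im[y0:y1,x0:x1],None,fx=5,fy=5,interpolation=2))
E
```

```text
15.975 [0.53378752 0.03203958 0.17620808] [-0.31173318  0.11370315  0.15184232] 0.01154954381643491
```

View pics/side6c.png

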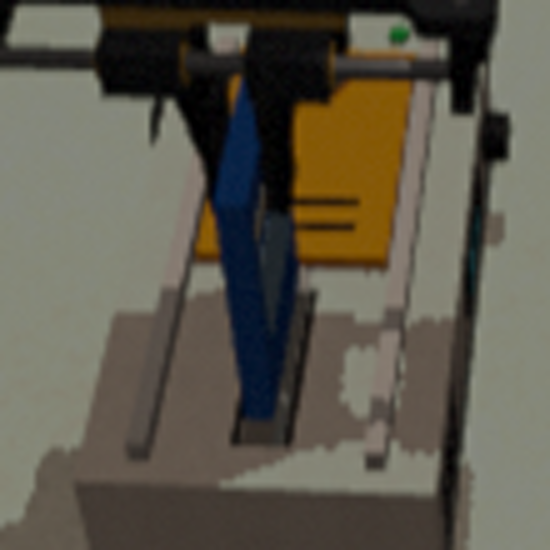

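View pics/top6c.png

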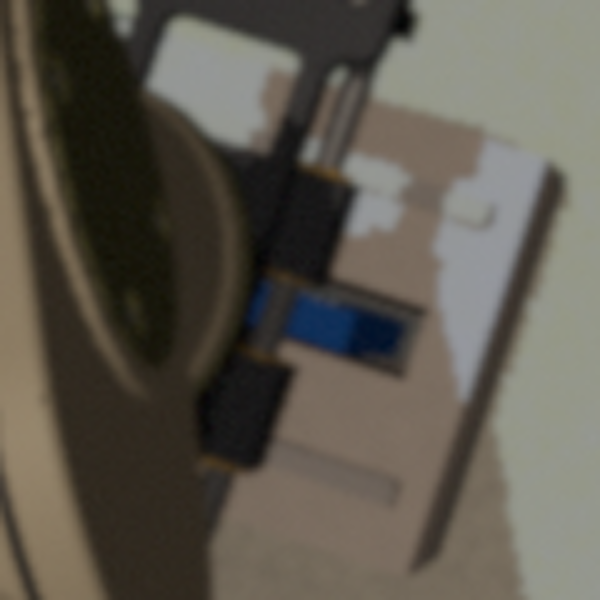

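```bash
python3 - <<'E'
from h import *
s=r.read_state();z=s['ee_pos'][2]-.0792; u=np.array([np.cos(np.radians(73)),np.sin(np.radians(73))]);x=np.array([u[1],-u[0]])
ci=r.camera_info('side'); S=np.array([.5333,.0312])
A=onz(ci,np.array([[243,418],[277,418]])/5+[200,130],z).mean(0)[:2]-S
B=onz(ci,np.array([[232,443],[292,443]])/5+[200,130],.085).mean(0)[:2]-S
ct=r.camera_info('top')
C=onz(ct,np.array([[402,320],[385,365]])/5+[180,250],z).mean(0)[:2]-S
D=onz(ct,np.array([[422,310],[403,376]])/5+[180,250],.085).mean(0)[:2]-S
for n,v in zip(('side foot','side slot','top foot','top slot'),(A,B,C,D)): print(n,'y',v@u*1e3,'x',v@x*1e3)
E
```

```text
side foot y -41.26185623181185 x 0.8523462364646208
side slot y -43.374005184153425 x 0.7216708066316129
top foot y -38.82872797908581 x -1.7868760077646861
top slot y -43.11886767854193 x -0.40401328400148895
```

carry_out:
  commands:
    - [[255,0.02,0,0.2,0,0,0],[255,0.02,0,0.5,0,0,0],[255,0.02,0,0.8,0,0,0],[255,0.02,0,1.0,0,0,0],[255,0.02,0,1.0,0,0,0]]

```text
time: 16.7
ee_pos: [0.5339, 0.0318, 0.1506]
eef_rot: [0.989, -0.148, 0.0, 0.0]
ft_force: [0.3, 1.1, -1.0]
width: 0.012
```

Foot is 14 mm below the deck with no contact force; continue.

carry_out:
  commands:
    - [[255,0,0,0.3,0,0,0],[255,0,0,0.7,0,0,0],[255,0,0,1.1,0,0,0],[255,0,0,1.4,0,0,0],[255,0,0,1.65,0,0,0],[255,0,0,1.75,0,0,0],[255,0,0,1.75,0,0,0]]

```text
time: 17.58
ee_pos: [0.534, 0.0318, 0.1069]
eef_rot: [0.989, -0.148, 0.0, 0.0]
ft_force: [0.3, 0.2, -1.5]
width: 0.012
```

```bash
python3 - <<'E'
from h import *
s=r.read_state(); print(s['time'],s['ee_pos'],s['ft_force'],s['width'])
E
```

```text
17.575 [0.5339722  0.03184549 0.10685845] [ 0.33343395  0.1549105  -1.48539607] 0.011991794234430713
```

carry_out:
  commands:
    - [[255,0,0,0.04,0,0,0],[255,0,0,0.08,0,0,0],[255,0,0,0.11,0,0,0],[255,0,0,0.11,0,0,0]]

```text
time: 18.08
ee_pos: [0.5341, 0.0318, 0.1042]
eef_rot: [0.989, -0.148, 0.0, 0.0]
ft_force: [-0.2, -0.7, -0.2]
width: 0.0116
```

carry_out:
  commands:
    - [[255,0,0,0.03,0,0,0],[255,0,0,0.05,0,0,0],[255,0,0,0.05,0,0,0]]

```text
time: 18.45
ee_pos: [0.5345, 0.0316, 0.1041]
eef_rot: [0.989, -0.148, 0.001, 0.0]
ft_force: [-3.6, -2.2, 10.6]
width: 0.012
```

Resting on the floor (10.6 N up at the expected height). Ease off, open, and go up.

carry_out:
  commands:
    - [[255,0,0,-0.02,0,0,0],[200,0,0,-0.02,0,0,0],[100,0,0,-0.02,0,0,0],[0,0,0,-0.02,0,0,0],[0,0,0,-0.02,0,0,0],[0,0,0,-0.02,0,0,0],[0,0,0,-0.5,0,0,0],[0,0,0,-1.5,0,0,0],[0,0,0,-3,0,0,0],[0,0,0,-4.5,0,0,0],[0,0,0,-5,0,0,0],[0,0,0,-5,0,0,0]]

```text
time: 19.95
ee_pos: [0.5346, 0.0318, 0.2298]
eef_rot: [0.989, -0.148, 0.001, 0.0]
ft_force: [-0.6, 0.3, -0.1]
width: 0.0869
```

carry_out:
  commands:
    - [[0,0,1.5,0,0,0,0],[0,0,3,0,0,0,0],[0,0,4.5,0,0,0,0],[0,0,5,0,0,0,0],[0,0,5,0,0,0,0],[0,0,5,0,0,0,0]]

```text
time: 20.7
ee_pos: [0.4983, -0.0861, 0.2296]
eef_rot: [0.989, -0.147, 0.001, 0.0]
ft_force: [-0.3, 0.1, -0.2]
width: 0.0872
```

```bash
python3 - <<'E'
from h import *
s=r.read_state(); print(s['time'],s['ee_pos'],s['ft_force'],s['width'])
L=[]
for n,(y0,y1,x0,x1) in(('side',(100,250,180,330)),('top',(240,370,90,300))):
  im=r.camera(n); cv2.imwrite(f'pics/{n}7.png',im); cv2.imwrite(f'pics/{n}7c.png',cv2.resize(im[y0:y1,x0:x1],None,fx=3.5,fy=3.5,interpolation=2))
E
```

```text
20.7 [ 0.49831004 -0.08614916  0.22957136] [-0.2738886   0.0825692  -0.23613114] 0.0872362661536258
```

View pics/side7c.png

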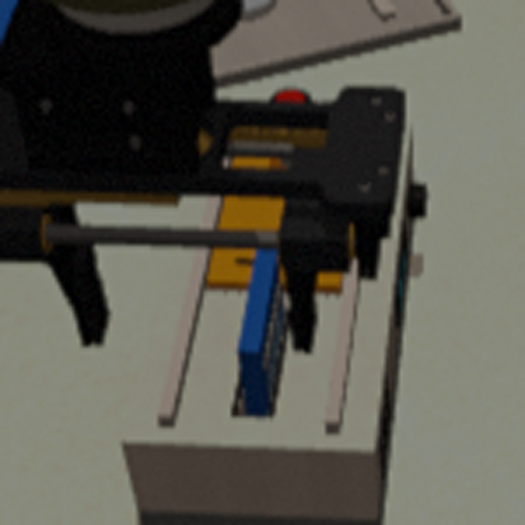

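View pics/top7.png

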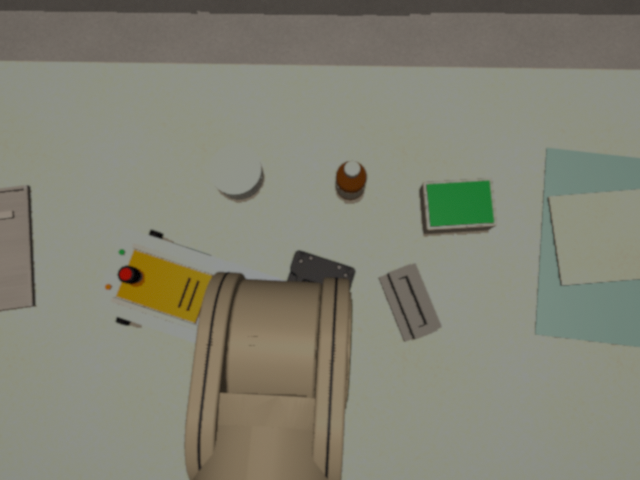

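carry_out:
  commands:
    - [[0,0,1.5,0,0,0,0],[0,0,3,0,0,0,0],[0,0,5,0,0,0,0],[0,0,7,0,0,0,0],[0,0,8,0,0,0,0],[0,0,8,0,0,0,0],[0,0,8,0,0,0,0]]

```text
time: 21.68
ee_pos: [0.441, -0.2762, 0.2297]
eef_rot: [0.989, -0.146, 0.001, -0.0]
ft_force: [0.2, 0.6, 0.8]
width: 0.0865
```

```bash
python3 - <<'E'
from h import *
s=r.read_state(); print(s['time'],s['ee_pos'],s['ft_force'],s['width'])
L=[]
for n in('side','top'):
  im=r.camera(n); ci=r.camera_info(n); cv2.imwrite(f'pics/{n}8.png',im)
  h=cv2.cvtColor(im,cv2.COLOR_BGR2HSV).astype(int); H,S,V=h[...,0],h[...,1],h[...,2]
  c=blob(((H<5)|(H>175))&(S>190)&(V>60))[1]; L.append(ray(ci,c)); print(n,c)
  m=masks(im)['blue']; m[:150]=0
  b,c,st=blob(m); print('blue',c,st,onz(ci,c,.135))
(o1,d1),(o2,d2)=L; d1=d1[0];d2=d2[0]
x=np.linalg.lstsq(np.c_[d1,-d2],o2-o1,rcond=None)[0]; print(o1+d1*x[0],o2+d2*x[1])
a=cv2.imread('pics/side8.png')[100:250,180:330];b=cv2.imread('pics/top8.png')[220:370,100:300]
cv2.imwrite('pics/c8.png',np.hstack([cv2.resize(v,None,fx=2.2,fy=2.2,interpolation=2) for v in(a,b)]))
E
```

```text
21.675 [ 0.4410117  -0.27616349  0.22970662] [0.21859916 0.64276975 0.78974467] 0.08645809254253913
side [262.27777778 128.16666667]
blue [253.49425287 186.05747126] [249 172  10  29 174] [[0.53447962 0.02617321 0.135     ]]
top [125.31007752 273.82170543]
blue [233.734375 308.2625  ] [209 298  51  21 320] [[0.53457556 0.02815437 0.135     ]]
[0.58247526 0.19739011 0.1368379 ] [0.58370427 0.19729541 0.13690444]
```

View pics/c8.png

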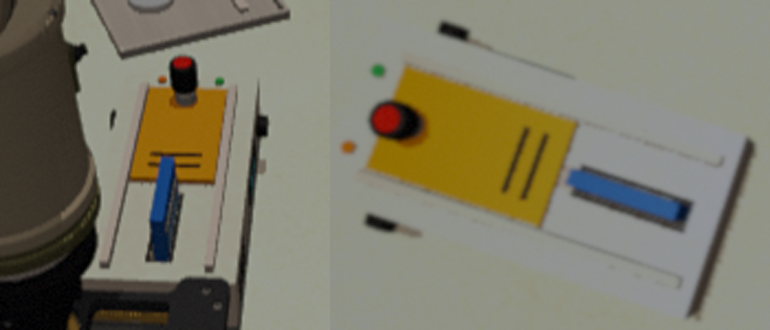

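The picture shows the cassette standing upright in the slot (right half, about 628,195). The cover is open and the knob is down (red dot at z ≈ 0.137, seated 0.139). The arm is clear, so I hand in.

```bash
python3 - <<'E'
from bench import r
print(r.close_job())
E
```

```text
the job is handed in; nothing more can be done
None
```

The job is done and handed in at about 22 s of the 61 s allowed. I pulled the knob up 10 mm, slid the cover 108 mm open and let the plunger down. I then lifted the cassette out of its stand and lowered it into the slot until it touched the floor. Finally I opened the gripper and backed the arm away.

**Last checks:**
- **Cover and plunger:** the cover sits open, with the slot uncovered. Both views together put the red dot on the knob at z ≈ 0.137 m, against 0.139 m for the knob fully down. The 2 mm difference is within calibration error.
- **Cassette:** it met the floor at the expected height, with about 10.6 N upward. It stands upright and in line with the slot. Its measured centre is within about 5 mm of the slot's centre. That figure is pulled low by the end face, which the colour mask also caught, so the true offset is probably smaller.
- **Bystanders:** the bottle, dishes and tip box look unmoved in the top view taken after the cassette was released.

**One disagreement:** the first wrist picture put the knob about 9 mm off because the arm was still settling. The repeat picture agreed with the top camera to 1 mm.

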